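# Feel a centrifuge lid's sealing ring for chips

### The arm

A 6-joint arm with a two-finger parallel gripper is mounted at the origin on the work surface; the furniture and walls round the work are solid. World frame = base frame: x ahead of the robot, y to its left, z up, the work surface at z = 0. Lengths are in m, angles in rad, forces in N, time in s.
With the tool pointing down it reaches from about 0.375 to 0.9 m from the base axis. Payload 3.1 kg.
Tool frame: the origin (TCP) lies on the centre line of the jaws, within the pads' length; the fingertips stand robot.nose_length ahead of it and the grasp point (between the pads) lies 6 mm ahead of it (robot.nose_length is the distance from the TCP to the fingertips, in m); z points along the fingers, y is the line along which they close (so a half turn about z gives the same grasp; the last joint's range is limited). The gripper opens to 87 mm and grips with 3 to 60 N. Pads are 19 mm wide; open, the fingers measure 117 mm over their backs; the gripper's body (75 mm by 190 mm) begins 51 mm behind the grasp point.
Start: joints at [1.119, 0.527, 1.433, -0, 1.181, -0.178], TCP at [0.168, 0.602, 0.248] pointing down, gripper open.
Joint ranges: [-3.08, 3.08], [-0.75, 2.2], [0.22, 2.44], [-1.43, 4.57], [0, 2.65], [-2.85, 2.85]. Speed limits (rad/s): [2.79, 2.79, 3.14, 3.14, 3.14, 3.14].

### API

Orientations are given as a unit quaternion [x, y, z, w].
In Python, from rig import robot gives the robot as it stands.
- The arm moves only by the shell command python3 -m crank 'ROWS' [FORCE]. ROWS is JSON, one flat list of numbers, 7 for each row, row after row: the shift along the tool's x, y, z in mm, then the turn, a rotation vector about the tool's x, y, z in degrees, then the closure in counts, from 0 (fully open) to 255 (shut). In form: [x, y, z, ax, ay, az, fingers, x, y, z, ax, ay, az, fingers, ...]. A call has exactly 5 rows; each row is the pose to reach, as a shift and turn from the pose commanded when the call began, along the tool's axes at that moment; what a row does not reach only later rows make up. A row lasts 1/12 s, in which the tool goes at most 41.7 mm and 7.16 degrees, less where a joint would pass 70% of its speed; a pose out of reach is approached as far as the arm can. A call with a gripper value outside its range is refused whole. The fingers move at their own pace and stop on an object; FORCE is the grip in N (left out, the last holds). Time passes only in rows, so rows that repeat a pose let the fingers close, or fill a call up. It gives the time, the measured TCP pose, the force, the opening and the grip force at its end, in the units of the state.
- robot.get_obs(): the state, without advancing time (a new reading comes with each control period).
- robot.camera(name): name is "side" or "top"; returns a dict with "pixels" (480x640x3 uint8, red, green, blue), "intrinsics" (3x3 intrinsics, pixels), "k1" (the pictures are not rectified: a ray, as slopes to the right and down, at radius r is drawn at 1 + k1 r^2 times it, then the intrinsics apply), "extrinsics" (4x4, takes a point from camera to world coordinates). Camera axes: x right, y down, z forward; pixel columns grow to the right and rows downward; lengths in m; the calibration is good to about 2 mm. A picture is of the moment at which its call begins. There is no depth.
- robot.hand_in(): hands the job in; it is judged then, once.
The state is a dict: "time": time; "q": joint angles; "joint_velocities": joint speeds; "joint_torque": joint torques, N m; "position": TCP position; "tool_rot": TCP orientation; "ft_force": force on the tool from outside, world axes, zero at the start; "moment": the same for the moment, N m; "grip_width": finger opening in m; "grip_force": force on a finger pad.
Only numpy, scipy, OpenCV 4.12 (cv2) and the standard library are available. Lean on these libraries where they do the work, as an engineer would, in place of code of your own. Each camera call takes 0.05 s, during which the arm holds its last target. There are 200 camera calls.

### The job

Check the centrifuge bucket lid that lies inside-up on the bench: with the closed fingertips, touch its raised steel sealing ring at the end by the square locating tab and run lightly along the ring once right round, anticlockwise as seen from above, until you are back by the tab. The ring is sprung: press only enough to stay in touch and never push it right down to its stop; do not lift, grip or shove the lid, and leave the other things alone. Finish still holding the fingertips lightly on the ring by the tab.

Things in the scene. Friction and masses are not known exactly. Their poses are not given: they have to be found in the camera images.
- lid: dark grey plastic lid of a blood-bag centrifuge bucket, lying loose on the bench, inside up, about 1 kg: an oblong with straight sides and round ends, 160 x 116 mm, outer rim 24 mm high, inner floor 14 mm high. Origin: centre of its underside; z up, x along its long axis towards the locating tab. The sprung steel sealing ring stands above all else on it
- ring_mid (a point): centre of the sealing ring, level with its top when free, 36 mm above the bench; axes as the lid's. The ring is a flat steel band 10 mm wide, 8 mm thick. Its centreline: straight runs at y = +45 and -45 mm (x from -22 to 22 mm) joined by half circles of radius 45 mm about x = +22 and -22 mm. Pushed anywhere, the whole ring sinks level. Two thin cross-ties lie 6 mm below its top
- tab (a point): centre of the top of the locating tab, a square dark grey block 20 mm wide and high that sticks out of one round end of the lid, 88 mm from the lid's centre; 20 mm above the bench. The ring's nearest point is 21 mm inwards from here
- ring (a joint): how far the sprung steel ring is pushed down, in m: 0 free (top 36 mm above the bench), 0.010 at the stop. It starts to sink at about 0.6 N and needs about 0.45 N more per mm (about 2.9 N at half travel, 5 N at the stop); it springs back when released
- post (a point): foot of a tall, fixed, pale metal post on the bench, 85 mm (x) by 120 mm (y) and far taller than the arm, on a foot plate 120 x 150 mm; this point is the middle of the post at bench height. Arm and gripper must keep clear of it
- clip_box: open clear box of seal clips, 56 x 81 mm and 30 mm high, loose, a bystander; origin at the centre of its underside
- label_roll: white roll of labels lying flat, 68 mm across, 41 mm high, loose, a bystander; origin at the centre of its underside
- marker_1: marker pen lying down, 132 mm long, 14 mm high, loose, a bystander; origin at its underside, middle
- bench_timer: bench timer, 82 x 58 x 22 mm, loose, a bystander; origin at the centre of its underside
- hemostat_3: scissor-like tube clamp lying flat, 77 x 141 x 7 mm, loose, a bystander; origin at its underside, middle
- log_pad: note pad, 149 x 106 x 12 mm, loose, a bystander; origin at the centre of its underside
- arc_0: the steel ring, the end by the tab: 70 mm of the ring's length; origin at the middle of this stretch, on the ring's centreline, on its top face; axes as the lid's
- arc_1: the steel ring, about an eighth of the way round anticlockwise: 43 mm of the ring's length; origin at the middle of this stretch, on the ring's centreline, on its top face; axes as the lid's
- arc_2: the steel ring, on the lid's +y side: 43 mm of the ring's length; origin at the middle of this stretch, on the ring's centreline, on its top face; axes as the lid's
- arc_3: the steel ring, about three eighths round: 43 mm of the ring's length; origin at the middle of this stretch, on the ring's centreline, on its top face; axes as the lid's
- arc_4: the steel ring, the round end opposite the tab: 43 mm of the ring's length; origin at the middle of this stretch, on the ring's centreline, on its top face; axes as the lid's
- arc_5: the steel ring, about five eighths round: 43 mm of the ring's length; origin at the middle of this stretch, on the ring's centreline, on its top face; axes as the lid's
- arc_6: the steel ring, on the lid's -y side: 43 mm of the ring's length; origin at the middle of this stretch, on the ring's centreline, on its top face; axes as the lid's
- arc_7: the steel ring, about seven eighths round: 43 mm of the ring's length; origin at the middle of this stretch, on the ring's centreline, on its top face; axes as the lid's

How it is judged:
On the way, in this order (a step that is already met when the one before it is completed fails the run):
1. a fingertip touches the ring by the tab (contact force between the fingers and arc_0 above 0.2 N), for 0.1 s.
2. the fingertip has moved on to the ring at about an eighth of the way round anticlockwise (contact force between the fingers and arc_1 above 0.2 N and not (contact force between the fingers and arc_0 above 0.05 N)), for 0.05 s.
3. the fingertip has moved on to the ring at on the lid's +y side (contact force between the fingers and arc_2 above 0.2 N and not (contact force between the fingers and arc_1 above 0.05 N)), for 0.05 s.
4. the fingertip has moved on to the ring at about three eighths round (contact force between the fingers and arc_3 above 0.2 N and not (contact force between the fingers and arc_2 above 0.05 N)), for 0.05 s.
5. the fingertip has moved on to the ring at the round end opposite the tab (contact force between the fingers and arc_4 above 0.2 N and not (contact force between the fingers and arc_3 above 0.05 N)), for 0.05 s.
6. the fingertip has moved on to the ring at about five eighths round (contact force between the fingers and arc_5 above 0.2 N and not (contact force between the fingers and arc_4 above 0.05 N)), for 0.05 s.
7. the fingertip has moved on to the ring at on the lid's -y side (contact force between the fingers and arc_6 above 0.2 N and not (contact force between the fingers and arc_5 above 0.05 N)), for 0.05 s.
8. the fingertip has moved on to the ring at about seven eighths round (contact force between the fingers and arc_7 above 0.2 N and not (contact force between the fingers and arc_6 above 0.05 N)), for 0.05 s.
9. the fingertip is back on the ring by the tab (contact force between the fingers and arc_0 above 0.2 N and not (contact force between the fingers and arc_7 above 0.05 N)), for 0.05 s.
At the end, for the whole second after the job is handed in: After one anticlockwise round of all eight stretches of the ring, a fingertip still rests on the ring by the tab (at least 0.2 N), the ring is not at its stop (sunk less than 9.2 mm), and the lid lies flat and still within 25 mm of where it was (contact force between the fingers and arc_0 above 0.2 N and value of joint ring below 0.0092 m and distance of lid from where it was at the start of the episode below 0.025 m and angle between lid's own z axis and vertical below 0.05 rad and linear speed of lid below 0.02 m/s); the arm keeps its last pose, push and grip.
It fails at once if the ring is pushed right down to its stop (9.2 mm or more) (value of joint ring above 0.0092 m).
It fails at once if the lid is shoved more than 25 mm or lifted (distance of lid from where it was at the start of the episode above 0.025 m or height (world z) of lid above 0.008 m or angle between lid's own z axis and vertical above 0.12 rad).
It fails at once if another thing on the bench is moved more than 15 mm (distance of any of clip_box, label_roll, marker_1, bench_timer, hemostat_3, log_pad from where it was at the start of the episode above 0.015 m).
It also fails if it takes over 54 s, if anything falls off the work surface, if the arm or the gripper's body presses on something with over 40 N, if the wrist force passes 120 N, or if a joint passes its speed limit or range.

## Working session

There is one attempt and no reset: what is moved stays moved. The work goes in short steps, Python scripts to look and compute and a shell command to move; the robot and the scene stay as the last step left them, time stands still between calls to the robot, and variables do not carry over. Pictures are saved under pics/ and viewed, at most 10 in all, crops included, and the job is handed in when it is done.

```bash
ls; mkdir -p pics
python3 - <<'E'
from rig import robot
import cv2
print(robot.nose_length); print(robot.get_obs())
for n in("top","side"):
    c=robot.camera(n); cv2.imwrite(f"pics/{n}0.png",c["pixels"][:,:,::-1]); print(n,c["intrinsics"],c["k1"],c["extrinsics"])
E
```

```text
pics
0.025
{'time': 0.0, 'q': array([ 1.11949247e+00,  5.28423593e-01,  1.43388347e+00, -1.92901050e-05,
        1.18139486e+00, -1.78471253e-01]), 'joint_velocities': array([-7.87732351e-04, -1.24799529e-03, -2.61117022e-04,  6.70064513e-06,
        9.18946768e-04,  1.06691517e-03]), 'joint_torque': array([-9.18532714e-04, -4.40046465e+01, -1.76587933e+01,  6.33652532e-02,
        5.81317465e-02, -1.31751403e-04]), 'position': array([0.16807509, 0.60128112, 0.24660372]), 'tool_rot': array([ 1.35989877e-01,  9.90709665e-01, -1.00554050e-03, -3.18149400e-04]), 'ft_force': array([ 0.10108915, -0.06043318, -0.16219065]), 'moment': array([0.00901703, 0.03485109, 0.02959576]), 'grip_force': 0.0, 'grip_width': 0.08681271641243024}
top [[582.61709607   0.         329.6926063 ]
 [  0.         582.61709607 240.79507359]
 [  0.           0.           1.        ]] -0.14825165701382895 [[-0.00228613 -0.9915386   0.12979202  0.34642998]
 [-0.99992891  0.0037855   0.01130659  0.04279485]
 [-0.01170225 -0.12975695 -0.99147677  1.42970979]
 [ 0.          0.          0.          1.        ]]
side [[497.71681474   0.         311.33470102]
 [  0.         497.71681474 235.17296267]
 [  0.           0.           1.        ]] -0.09111920138887164 [[ 0.95278952 -0.13797048  0.27047417  0.18771952]
 [-0.30334545 -0.47120339  0.82822032 -1.0185647 ]
 [ 0.01317839 -0.87116676 -0.49081037  0.69437182]
 [ 0.          0.          0.          1.        ]]
```

View pics/top0.png

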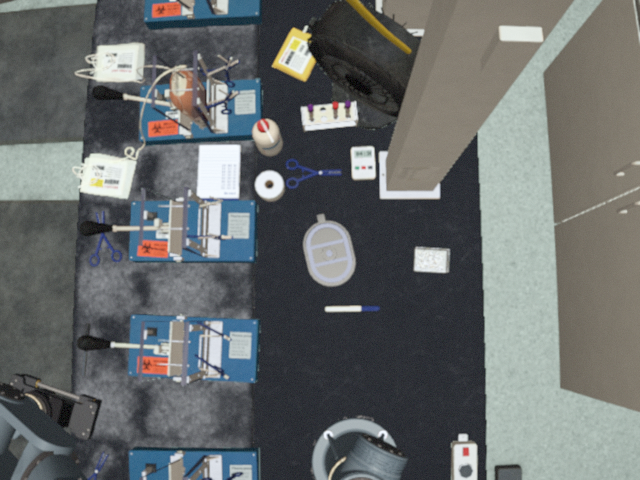

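View pics/side0.png

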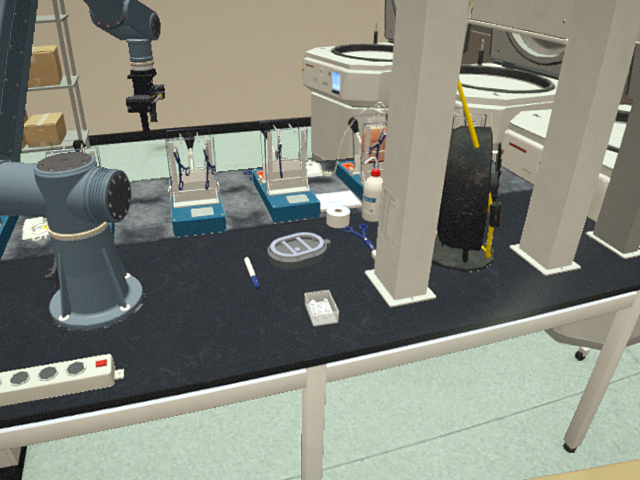

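The top view shows the lid at about (329,252) with its tab at (321,217), facing away from the robot. The post foot is near (410,175), the clip box at (432,260) and the marker at (352,309). The side view shows the lid clear at (297,247).

```bash
cat > h.py <<'E'
import numpy as np, cv2
from rig import robot
def und(c,px):
    K=c["intrinsics"]; d=np.array([c["k1"],0,0,0,0.])
    return cv2.undistortPoints(np.array(px,float).reshape(-1,1,2),K,d).reshape(-1,2)
def cast(c,px,z):
    n=und(c,px); E=c["extrinsics"]
    r=np.c_[n,np.ones(len(n))]@E[:3,:3].T; o=E[:3,3]
    return o+r*((z-o[2])/r[:,2])[:,None]
def ring(c,box):
    x0,y0,x1,y1=box; im=c["pixels"][y0:y1,x0:x1]
    im=im.astype(int); m=((im[:,:,2]>150)&(im[:,:,2]-im[:,:,0]>8)).astype(np.uint8)
    return m
E
python3 - <<'E'
from h import *
c=robot.camera("top"); im=c["pixels"][:,:,::-1]
b=(290,205,370,295); cr=im[b[1]:b[3],b[0]:b[2]]
for p in [(329,252),(321,217),(309,255),(340,235),(320,240),(351,250),(290,250)]: print(p,c["pixels"][p[1],p[0]])
m=ring(c,b); print(m.sum())
out=np.hstack([cv2.resize(cr,None,fx=5,fy=5,interpolation=0),cv2.resize(cv2.merge([m*255]*3),None,fx=5,fy=5,interpolation=0)])
cv2.imwrite("pics/crop.png",out)
cs,_=cv2.findContours(m,cv2.RETR_EXTERNAL,cv2.CHAIN_APPROX_NONE)
k=max(cs,key=cv2.contourArea).reshape(-1,2)+[b[0],b[1]]
w=cast(c,k,0.036)[:,:2]*1000
print(cv2.minAreaRect(w.astype(np.float32)))
print("tab",cast(c,[(321,217)],.02),"post",cast(c,[(379,153),(440,199),(380,199)],0.0))
E
```

```text
(329, 252) [180 186 205]
(321, 217) [160 160 154]
(309, 255) [185 189 204]
(340, 235) [167 168 168]
(320, 240) [170 170 165]
(351, 250) [169 168 165]
(290, 250) [40 44 52]
981
((501.4485778808594, 61.092933654785156), (144.52096557617188, 101.41112518310547), 12.590535163879395)
tab [[0.5899601 0.0800749 0.02     ]] post [[ 0.75746461 -0.06635682  0.        ]
 [ 0.6382669  -0.21785702  0.        ]
 [ 0.63851593 -0.06695144  0.        ]]
```

View pics/crop.png

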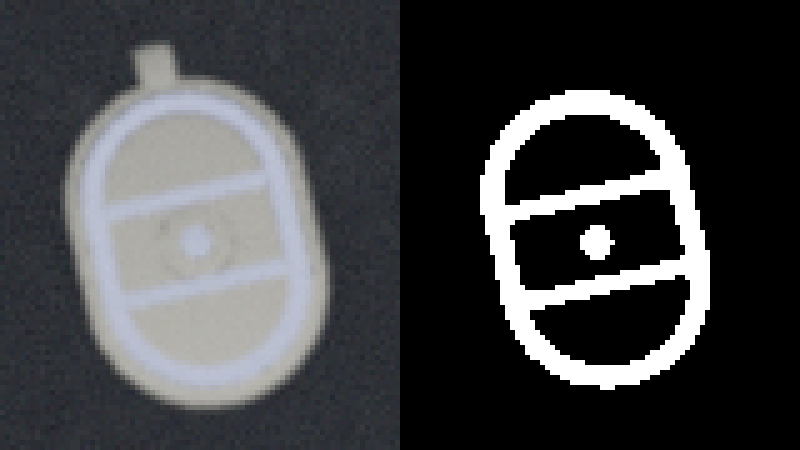

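Ring fit: outline 144.5 x 101.4 mm (expected 144 x 100), centre (501,61) mm. Lid x axis is at about 12.5°, and the tab at 12.1° agrees. I'll raise the arm, close the fingers and go above the tab end of the ring.

```bash
python3 -m crank '[0,0,-40,0,0,0,255, 0,0,-80,0,0,0,255, 0,0,-110,0,0,0,255, -33,-25,-110,0,0,0,255, -66,-50,-110,0,0,0,255]' 10
python3 -m crank '[-33,-25,0,0,0,0,255, -66,-50,0,0,0,0,255, -99,-75,0,0,0,0,255, -132,-100,0,0,0,0,255, -165,-125,0,0,0,0,255]'
python3 -m crank '[-33,-25,0,0,0,0,255, -66,-50,0,0,0,0,255, -99,-75,0,0,0,0,255, -132,-100,0,0,0,0,255, -165,-125,0,0,0,0,255]'
python3 -m crank '[-33,-25,0,0,0,0,255, -66,-50,0,0,0,0,255, -99,-75,0,0,0,0,255, -130,-99,0,0,0,0,255, -130,-99,0,0,0,0,255]'
python3 -m crank '[0,0,0,0,0,-7,255, 0,0,0,0,0,-14,255, 0,0,0,0,0,-21,255, 0,0,0,0,0,-28,255, 0,0,0,0,0,-28,255]'
python3 -c "
from h import *
from scipy.spatial.transform import Rotation as R
o=robot.get_obs();print(o['position'],R.from_quat(o['tool_rot']).as_matrix().round(3),o['ft_force'],o['grip_width'])"
```

```text
time: 0.57
position: [0.2185, 0.5374, 0.36]
tool_rot: [0.134, 0.991, 0.003, 0.001]
ft_force: [0.6, 0.2, -0.7]
grip_width: 0.0613
grip_force: 0.0
time: 0.98
position: [0.3442, 0.3693, 0.3574]
tool_rot: [0.136, 0.991, -0.0, -0.0]
ft_force: [1.2, 1.0, -0.7]
grip_width: 0.0282
grip_force: 0.0
time: 1.4
position: [0.4695, 0.2044, 0.3575]
tool_rot: [0.136, 0.991, 0.0, -0.0]
ft_force: [0.5, -0.1, 0.2]
grip_width: 0.0013
grip_force: 0.0
time: 1.82
position: [0.5719, 0.0697, 0.3569]
tool_rot: [0.139, 0.99, -0.002, 0.002]
ft_force: [-0.1, 0.5, 0.8]
grip_width: 0.0002
grip_force: 0.0
time: 2.23
position: [0.5669, 0.0762, 0.3572]
tool_rot: [-0.109, 0.994, 0.0, -0.001]
ft_force: [0.8, -0.4, -0.4]
grip_width: 0.0003
grip_force: 0.0
[0.56690523 0.07621661 0.35716095] [[-0.976 -0.216 -0.001]
 [-0.216  0.976  0.   ]
 [ 0.001  0.    -1.   ]] [ 0.77567574 -0.4101606  -0.35065601] 0.0002853718035820986
```

```bash
python3 -m crank '[0,0,40,0,0,0,255, 0,0,80,0,0,0,255, 0,0,120,0,0,0,255, 0,0,160,0,0,0,255, 0,0,190,0,0,0,255]'
python3 -m crank '[0,0,20,0,0,0,255, 0,0,40,0,0,0,255, 0,0,60,0,0,0,255, 0,0,77,0,0,0,255, 0,0,77,0,0,0,255]'
python3 -m crank '[0,0,0,0,0,0,255, 0,0,0,0,0,0,255, 0,0,0,0,0,0,255, 0,0,0,0,0,0,255, 0,0,0,0,0,0,255]'
python3 - <<'E'
from h import *
o=robot.get_obs();print(o['position'],o['ft_force'])
t=robot.camera("top");s=robot.camera("side")
a=cv2.resize(t["pixels"][195:305,265:405,::-1],(700,550),interpolation=0);cv2.imwrite("pics/a.png",a)
b=cv2.resize(s["pixels"][180:290,240:380,::-1],(700,550),interpolation=0);cv2.imwrite("pics/b.png",b)
E
```

```text
time: 2.65
position: [0.5656, 0.0764, 0.1646]
tool_rot: [-0.106, 0.994, 0.0, -0.002]
ft_force: [-0.5, 0.7, -1.0]
grip_width: 0.0006
grip_force: 0.0
time: 3.07
position: [0.5648, 0.0763, 0.0873]
tool_rot: [-0.106, 0.994, 0.001, -0.004]
ft_force: [-0.6, 0.6, 0.6]
grip_width: 0.0002
grip_force: 0.0
time: 3.48
position: [0.568, 0.0759, 0.0917]
tool_rot: [-0.108, 0.994, -0.0, 0.001]
ft_force: [0.2, -0.8, -0.6]
grip_width: 0.0003
grip_force: 0.0
[0.56799262 0.07594293 0.09165211] [ 0.21690576 -0.76703828 -0.6151889 ]
```

View pics/b.png

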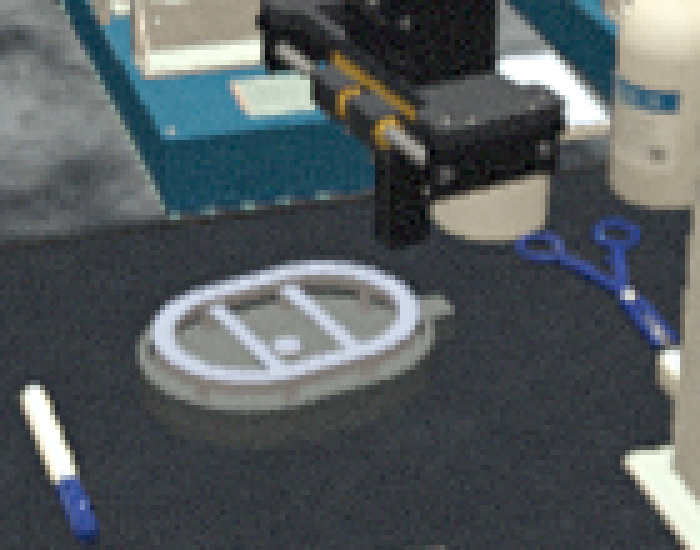

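The side crop shows the closed fingertips (crop (400,245)) above and behind the tab end of the ring, with everything round them clear. Next I descend slowly and watch the force.

```bash
cat >> h.py <<'E'
def avg(n=8):
    P=[];F=[]
    for _ in range(n):
        robot.camera("top"); o=robot.get_obs(); P.append(o["position"]*1000); F.append(o["ft_force"])
    P=np.array(P);F=np.array(F)
    L=(P.mean(0)[:2]-[501.4,61.1])@np.array([[.9763,-.2164],[.2164,.9763]])
    print("t",round(o["time"],2),"P",P.mean(0).round(1),"sd",P.std(0).round(1),"lid xy",L.round(1),"F",F.mean(0).round(2),"sd",F.std(0).round(2))
E
python3 -c "from h import *;avg(10)"
python3 -m crank '[0,0,6,0,0,0,255, 0,0,12,0,0,0,255, 0,0,18,0,0,0,255, 0,0,23,0,0,0,255, 0,0,26,0,0,0,255]'
python3 -c "from h import *;avg(10)"
```

```text
t 4.08 P [567.4  75.9  90.7] sd [0.1 0.  0.2] lid xy [67.7  0.2] F [0.27 0.14 0.23] sd [0.37 0.41 0.57]
time: 4.5
position: [0.5668, 0.0759, 0.0634]
tool_rot: [-0.108, 0.994, 0.0, -0.001]
ft_force: [0.3, -0.8, 0.2]
grip_width: 0.0005
grip_force: 0.0
t 5.0 P [567.4  75.9  64.4] sd [0.3 0.  0.6] lid xy [67.6  0.2] F [ 0.09  0.15 -0.23] sd [0.39 0.5  0.53]
```

```bash
python3 -m crank '[0,0,1,0,0,0,255, 0,0,2,0,0,0,255, 0,0,3,0,0,0,255, 0,0,4,0,0,0,255, 0,0,5,0,0,0,255]'
python3 -c "from h import *;avg(10)"
python3 -m crank '[0,0,0.5,0,0,0,255, 0,0,1,0,0,0,255, 0,0,1.5,0,0,0,255, 0,0,2,0,0,0,255, 0,0,2,0,0,0,255]'
python3 -c "from h import *;avg(14)"
```

```text
time: 5.42
position: [0.5674, 0.0759, 0.0596]
tool_rot: [-0.108, 0.994, 0.0, 0.0]
ft_force: [0.1, 0.7, 1.4]
grip_width: 0.0006
grip_force: 0.8
t 5.92 P [567.4  75.9  59.6] sd [0.  0.  0.1] lid xy [67.7  0.2] F [-0.07  0.21  1.65] sd [0.52 0.62 0.4 ]
time: 6.33
position: [0.5674, 0.0759, 0.0575]
tool_rot: [-0.108, 0.994, -0.0, -0.0]
ft_force: [-0.5, 0.2, 2.2]
grip_width: 0.0007
grip_force: 1.2
t 7.03 P [567.4  75.9  57.6] sd [0. 0. 0.] lid xy [67.7  0.2] F [-0.33  0.18  2.25] sd [0.52 0.61 0.37]
```

Contact made: tip at 32.6 mm, ring sunk about 3.5 mm, 2.25 N, which matches the spring. I'll start the anticlockwise run.

```bash
python3 -m crank '[0.2,4.7,0,0,0,0,255, 1,9.4,0,0,0,0,255, 2.2,13.9,0,0,0,0,255, 3.9,18.3,0,0,0,0,255, 6,22.5,0,0,0,0,255]'
python3 -m crank '[2.6,4,0,0,0,0,255, 5.6,7.6,0,0,0,0,255, 8.9,10.9,0,0,0,0,255, 12.5,13.9,0,0,0,0,255, 16.5,16.5,0,0,0,0,255]'
python3 -c "from h import *;avg(14)"
```

```text
time: 7.45
position: [0.5569, 0.0971, 0.0577]
tool_rot: [-0.108, 0.994, -0.0, 0.001]
ft_force: [0.1, -1.9, 2.5]
grip_width: 0.0004
grip_force: 1.2
time: 7.87
position: [0.5369, 0.1095, 0.0576]
tool_rot: [-0.108, 0.994, 0.0, 0.0]
ft_force: [1.5, -0.5, 2.1]
grip_width: 0.0005
grip_force: 1.2
t 8.57 P [536.1 109.3  57.3] sd [0.5 0.3 0.1] lid xy [44.3 39.6] F [-1.02  0.86  2.42] sd [0.66 0.47 0.36]
```

```bash
python3 -m crank '[4.2,2.1,0,0,0,0,255, 8.6,3.8,0,0,0,0,255, 13.1,5,0,0,0,0,255, 17.8,5.8,0,0,0,0,255, 22.5,6,0,0,0,0,255]'
python3 -m crank '[4.4,0,0,0,0,0,255, 8.8,0,0,0,0,0,255, 13.2,0,0,0,0,0,255, 17.6,0,0,0,0,0,255, 22,0,0,0,0,0,255]'
python3 - <<'E'
from h import *
avg(14)
s=robot.camera("side")
cv2.imwrite("pics/c.png",cv2.resize(s["pixels"][180:290,240:380,::-1],(700,550),interpolation=0))
E
```

```text
time: 8.98
position: [0.5138, 0.1103, 0.0577]
tool_rot: [-0.108, 0.994, -0.0, 0.001]
ft_force: [1.3, 0.4, 3.2]
grip_width: 0.0006
grip_force: 1.2
time: 9.4
position: [0.492, 0.1054, 0.0576]
tool_rot: [-0.108, 0.994, -0.0, 0.0]
ft_force: [2.1, -0.0, 1.7]
grip_width: 0.0003
grip_force: 1.2
t 10.1 P [491.3 105.5  57.4] sd [0.5 0.1 0.1] lid xy [-0.3 45.5] F [-0.96 -0.23  2.32] sd [0.63 0.71 0.41]
```

View pics/c.png

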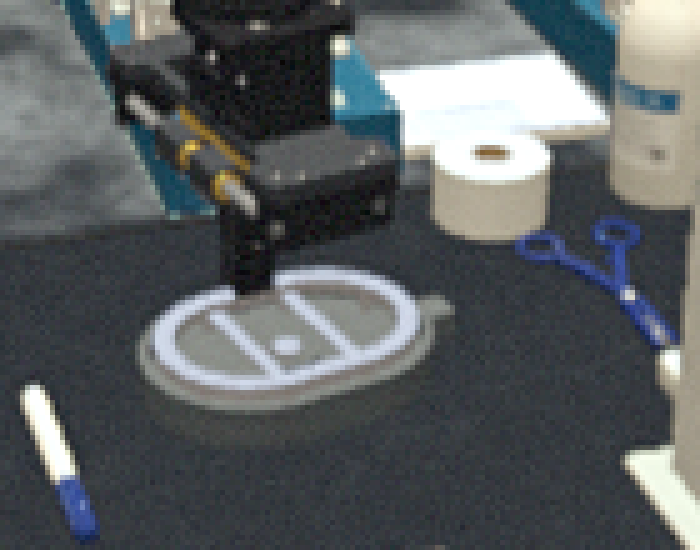

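The crop shows the fingertip on the +y run of the ring at crop (245,290), the ring sunk slightly and level. The tab is still at (437,305), so the lid has not moved. Carrying on.

```bash
python3 -m crank '[4.4,0,0,0,0,0,255, 8.8,0,0,0,0,0,255, 13.2,0,0,0,0,0,255, 17.6,0,0,0,0,0,255, 22,0,0,0,0,0,255]'
python3 -m crank '[4.7,-0.2,0,0,0,0,255, 9.4,-1,0,0,0,0,255, 13.9,-2.2,0,0,0,0,255, 18.3,-3.9,0,0,0,0,255, 22.5,-6,0,0,0,0,255]'
python3 -m crank '[4,-2.6,0,0,0,0,255, 7.6,-5.6,0,0,0,0,255, 10.9,-8.9,0,0,0,0,255, 13.9,-12.5,0,0,0,0,255, 16.5,-16.5,0,0,0,0,255]'
python3 -m crank '[2.1,-4.2,0,0,0,0,255, 3.8,-8.6,0,0,0,0,255, 5,-13.1,0,0,0,0,255, 5.8,-17.8,0,0,0,0,255, 6,-22.5,0,0,0,0,255]'
python3 -c "from h import *;avg(14)"
```

```text
time: 10.57
position: [0.471, 0.1006, 0.0577]
tool_rot: [-0.108, 0.994, -0.0, 0.001]
ft_force: [2.2, 0.4, 2.5]
grip_width: 0.0006
grip_force: 1.2
time: 10.98
position: [0.4495, 0.09, 0.0575]
tool_rot: [-0.108, 0.994, 0.0, -0.0]
ft_force: [2.4, 1.0, 1.9]
grip_width: 0.0004
grip_force: 1.2
time: 11.4
position: [0.4369, 0.0701, 0.0575]
tool_rot: [-0.108, 0.994, 0.0, -0.0]
ft_force: [0.2, 1.6, 2.6]
grip_width: 0.0008
grip_force: 1.2
time: 11.82
position: [0.436, 0.0468, 0.0575]
tool_rot: [-0.108, 0.994, 0.0, -0.001]
ft_force: [0.1, 2.1, 2.4]
grip_width: 0.0006
grip_force: 1.2
t 12.52 P [436.6  47.   57.6] sd [0.1 0.4 0. ] lid xy [-66.3   0.2] F [-0.49 -1.42  2.17] sd [0.38 0.38 0.44]
```

```bash
python3 -m crank '[-0.2,-4.7,0,0,0,0,255, -1,-9.4,0,0,0,0,255, -2.2,-13.9,0,0,0,0,255, -3.9,-18.3,0,0,0,0,255, -6,-22.5,0,0,0,0,255]'
python3 -m crank '[-2.6,-4,0,0,0,0,255, -5.6,-7.6,0,0,0,0,255, -8.9,-10.9,0,0,0,0,255, -12.5,-13.9,0,0,0,0,255, -16.5,-16.5,0,0,0,0,255]'
python3 -m crank '[-4.2,-2.1,0,0,0,0,255, -8.6,-3.8,0,0,0,0,255, -13.1,-5,0,0,0,0,255, -17.8,-5.8,0,0,0,0,255, -22.5,-6,0,0,0,0,255]'
python3 -m crank '[-4.4,0,0,0,0,0,255, -8.8,0,0,0,0,0,255, -13.2,0,0,0,0,0,255, -17.6,0,0,0,0,0,255, -22,0,0,0,0,0,255]'
python3 - <<'E'
from h import *
avg(14)
s=robot.camera("side")
cv2.imwrite("pics/d.png",cv2.resize(s["pixels"][180:290,240:380,::-1],(700,550),interpolation=0))
E
```

```text
time: 12.93
position: [0.447, 0.0261, 0.0575]
tool_rot: [-0.108, 0.994, 0.0, -0.001]
ft_force: [-1.2, 1.8, 1.3]
grip_width: 0.0005
grip_force: 1.2
time: 13.35
position: [0.4671, 0.0136, 0.0575]
tool_rot: [-0.108, 0.994, 0.0, -0.0]
ft_force: [-0.9, 1.0, 2.7]
grip_width: 0.0006
grip_force: 1.1
time: 13.77
position: [0.4907, 0.0128, 0.0575]
tool_rot: [-0.108, 0.994, -0.0, 0.0]
ft_force: [-2.2, -0.4, 1.9]
grip_width: 0.0008
grip_force: 1.1
time: 14.18
position: [0.512, 0.0178, 0.0575]
tool_rot: [-0.108, 0.994, 0.0, -0.0]
ft_force: [-1.3, -1.1, 2.0]
grip_width: 0.0005
grip_force: 1.2
t 14.88 P [512.6  17.5  57.7] sd [0.5 0.1 0.1] lid xy [  1.5 -45. ] F [1.22 0.33 2.48] sd [0.74 0.83 0.55]
```

View pics/d.png

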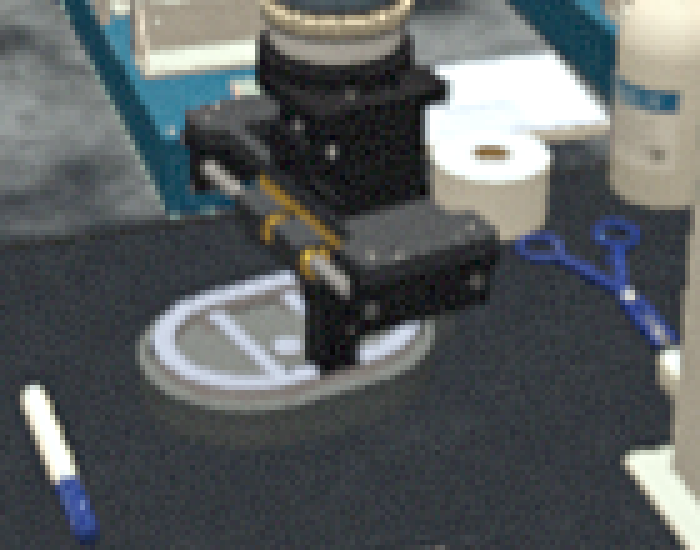

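The fingertip is on the -y run at crop (335,365). The lid's outline is unmoved. Finishing the round.

```bash
python3 -m crank '[-4.4,0,0,0,0,0,255, -8.8,0,0,0,0,0,255, -13.2,0,0,0,0,0,255, -17.6,0,0,0,0,0,255, -22,0,0,0,0,0,255]'
python3 -m crank '[-4.7,0.2,0,0,0,0,255, -9.4,1,0,0,0,0,255, -13.9,2.2,0,0,0,0,255, -18.3,3.9,0,0,0,0,255, -22.5,6,0,0,0,0,255]'
python3 -m crank '[-4,2.6,0,0,0,0,255, -7.6,5.6,0,0,0,0,255, -10.9,8.9,0,0,0,0,255, -13.9,12.5,0,0,0,0,255, -16.5,16.5,0,0,0,0,255]'
python3 -m crank '[-2.1,4.2,0,0,0,0,255, -3.8,8.6,0,0,0,0,255, -5,13.1,0,0,0,0,255, -5.8,17.8,0,0,0,0,255, -6,22.5,0,0,0,0,255]'
python3 -m crank '[0,0,0,0,0,0,255, 0,0,0,0,0,0,255, 0,0,0,0,0,0,255, 0,0,0,0,0,0,255, 0,0,0,0,0,0,255]'
python3 - <<'E'
from h import *
avg(14)
s=robot.camera("side")
cv2.imwrite("pics/e.png",cv2.resize(s["pixels"][180:290,240:380,::-1],(700,550),interpolation=0))
E
```

```text
time: 15.35
position: [0.533, 0.0226, 0.0573]
tool_rot: [-0.108, 0.994, 0.0, -0.001]
ft_force: [-1.0, 0.1, 2.6]
grip_width: 0.0006
grip_force: 1.2
time: 15.77
position: [0.5545, 0.0331, 0.0576]
tool_rot: [-0.108, 0.994, -0.0, 0.0]
ft_force: [-0.8, -0.7, 2.4]
grip_width: 0.0005
grip_force: 1.1
time: 16.18
position: [0.5669, 0.053, 0.0577]
tool_rot: [-0.108, 0.994, -0.0, 0.0]
ft_force: [-0.3, -1.4, 2.1]
grip_width: 0.0004
grip_force: 1.2
time: 16.6
position: [0.5677, 0.0764, 0.0576]
tool_rot: [-0.108, 0.994, -0.0, 0.0]
ft_force: [-0.0, -2.7, 2.2]
grip_width: 0.0005
grip_force: 1.2
time: 17.02
position: [0.5673, 0.076, 0.0575]
tool_rot: [-0.108, 0.994, 0.0, -0.0]
ft_force: [-0.4, 2.3, 1.7]
grip_width: 0.0009
grip_force: 1.2
t 17.72 P [567.3  75.9  57.5] sd [0. 0. 0.] lid xy [67.5  0.2] F [-0.04  1.67  2.3 ] sd [0.5  0.43 0.39]
```

View pics/e.png

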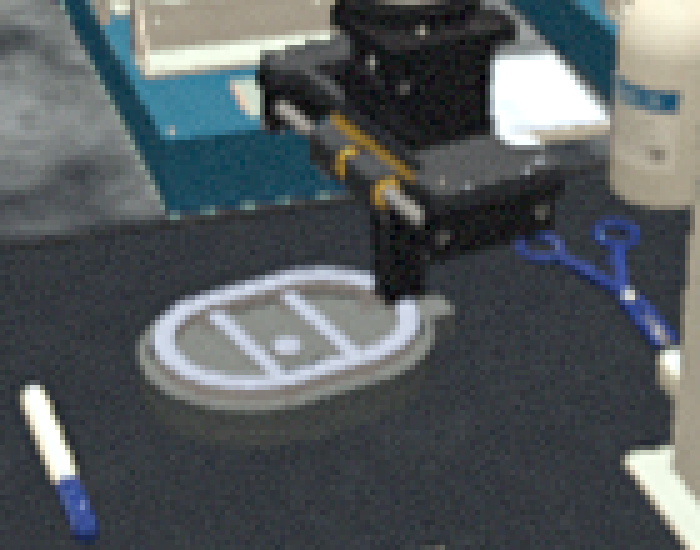

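The fingertip is back on the ring by the tab at crop (400,295). The lid is unmoved and the push is 2.3 N.

```bash
python3 -c "from rig import robot;print(robot.hand_in())"
```

```text
the job is handed in; nothing more can be done
None
```

I ran the closed fingertips once anticlockwise round the sealing ring at a steady push of about 2.3 N, with the ring sunk about 3.5 mm. The lid did not visibly move, and I handed the job in with the fingertips resting on the ring by the tab; the hand-in gave no verdict.

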